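# Gauge the depth of a tweezer case

### The arm

A 6-joint arm with a two-finger parallel gripper is mounted at the origin on the work surface. World frame = base frame: x ahead of the robot, y to its left, z up, the work surface at z = 0. Lengths are in mm, angles in degrees, forces in N, time in s.
With the tool pointing down it reaches from about 350 to 850 mm from the base axis. Payload 8.1 kg.
Tool frame: the origin (TCP) lies at the very end of the fingers, on their centre line; the grasp point (between the pads) lies 19 mm behind it; z points along the fingers, y is the line along which they close (so a half turn about z gives the same grasp; the last joint's range is limited). The gripper opens to 85 mm and grips with 20 to 120 N. Pads are 22 mm wide; open, the fingers measure 114 mm over their backs; the gripper's body (76 mm by 85 mm) begins 54 mm behind the grasp point. The pads swing forward as they close: fully open they stand 13 mm farther back than shut.
Start: joints at [63.919, 7.471, 85.268, -0, 87.261, -4.893], TCP at [216.836, 559.453, 231.292] pointing down, gripper open.
Joint ranges: [-169.43, 169.43], [-51.17, 129.36], [1.28, 143.12], [-76.62, 256.62], [0, 156.53], [-152.29, 152.29]. Speed limits (degrees/s): [136.94, 136.94, 159.86, 180, 180, 180].

### API

Orientations are given as [roll, pitch, yaw] about the fixed x, y, z axes, in that order (R = Rz(yaw) Ry(pitch) Rx(roll)).
In Python, from bench import r gives the robot as it stands.
- The arm moves only by the shell command python3 -m jog 'ROWS' [FORCE]. ROWS is JSON, a list of rows, each a list of 7 numbers: the turn, a rotation vector about the tool's x, y, z in degrees, then the shift along the tool's x, y, z in mm, then the closure, from -1 (fully open) to 1 (shut), so that 0 is half open. A call has 1 to 5 rows; each row shifts and turns the commanded pose from where the row before left it, along the tool's axes as they then stand; what a row does not reach is not made up. A row lasts 1/10 s, in which the tool goes at most 50 mm and 8.59 degrees, less where a joint would pass 70% of its speed; a pose out of reach is approached as far as the arm can. A call is refused whole if a number of a shift passes 50 or a number of a turn 8.59, either way. A call with a gripper value outside its range is refused whole. The fingers move at their own pace and stop on an object; FORCE is the grip in N (left out, the last holds). Time passes only in rows, so rows that do not move let the fingers close. It gives the time, the measured TCP pose, the force, the opening and the grip force at its end, in the units of the state.
- r.sense(): the state, without advancing time (a new reading comes with each control period).
- r.snapshot(name): name is "scene" or "top"; returns a dict with "pixels" (400x640x3 uint8, red, green, blue), "fx", "fy", "cx", "cy" (pixels), "k1" (the pictures are not rectified: a ray, as slopes to the right and down, at radius r is drawn at 1 + k1 r^2 times it, then the intrinsics apply), "world_to_cam" (4x4, takes a point from world to camera coordinates). Camera axes: x right, y up, looking along -z (the intrinsics and any distortion apply to the point x, -y, -z); pixel columns grow to the right and rows downward; lengths in mm; the calibration is good to about 2 mm. A picture is of the moment at which its call begins. There is no depth.
- r.hand_in(): hands the job in; it is judged then, once.
The state is a dict: "time": time; "joint_pos": joint angles; "qd": joint speeds; "joint_efforts": joint torques, N m; "tool_pos": TCP position; "tcp_rot": TCP orientation; "ft_force": force on the tool from outside, world axes, zero at the start; "wrist_torque": the same for the moment, N m; "finger_gap": finger opening in mm; "grip_force": force on a finger pad.
Only numpy, scipy, OpenCV 4.12 (cv2) and the standard library are available. Lean on these libraries where they do the work, as an engineer would, in place of code of your own. Each camera call takes 0.05 s, during which the arm holds its last target. There are 200 camera calls.

### The job

Find out how deep the well of the yellow tweezer case is: take the depth gauge out of its wooden stand, put its rod into the case, and push it down slowly and gently until you clearly feel the rod press on the bottom, so that the case mouth slides the tight orange collar up the rod. Then let go and leave the gauge standing upright in the case, rod on the bottom and collar sitting on the mouth, where the mark can be read. Never push hard on the case or its bottom, and leave the other things on the board where they are.

Things in the scene. Friction and masses are not known exactly. Their poses are not given: they have to be found in the camera images.
- gauge_grip (a point): Depth gauge: loose steel rod with a handle, 110 g plus a 20 g collar, 185 mm long; starts upright in the stand, rod down. This point is the centre of its black plastic handle, by which it is gripped: 16 x 16 mm square (faces square to this frame's x and y), 60 mm tall, so from 30 mm below to 30 mm above this point; z points up along the rod, away from the tip.
- gauge_tip (a point): Lower end of the gauge's round rod, on its axis, 155 mm below gauge_grip. The rod is 12 mm in diameter; its last 3 mm step down to 9 mm.
- collar (a joint): Orange collar, 28 mm in diameter and 10 mm tall, that slides along the gauge's rod. Its underside is 40 mm + this value above the tip (range 0 to 55 mm, in m; grows towards the handle). It starts at 0 to 4 mm. It grips the rod tightly: sliding it takes about 5 N plus a little at speed, so it stays where it was pushed and carries the gauge's weight without sliding.
- collar_foot (a point): Centre of the collar's underside, on the rod's axis.
- case: Yellow tweezer case, an upright 42 x 50 mm box, 100 mm tall, fixed to the white board; origin at the centre of its underside, z up. Red press button near the top of its front (-x) face; its cap hangs open down the back (+x) face, below the top.
- case_mouth (a point): Centre of the mouth of the round well in the case, on its flat top, 100 mm above the case's origin; z up. The well is 15 mm in diameter, straight down, slightly bevelled at the mouth. Its flat bottom is rigid and deep inside: 55 to 80 mm below the mouth, different each time, not measured.
- stand: Wooden block 60 x 60 mm, 44 mm tall, fixed to the board; origin at the centre of its underside. The gauge stands in a round hole in its middle, 13 mm in diameter and 36 mm deep.
- tin: Red first-aid tin with a lid, 104 x 154 mm, 76 mm tall, loose; origin at the centre of its underside. Leave alone.
- tray: Aluminium tray, 100 x 150 mm, 18 mm tall, holding two rolls of bandage up to 33 mm high; loose; origin at the centre of its underside. Leave alone.
- thermometer: Grey ear thermometer lying on the board, 36 mm wide, 125 mm long (along y), 30 mm tall; loose; origin under its body. Leave alone.
- eggcup: White ceramic egg cup, 48 mm in diameter, 60 mm tall; loose; origin at the centre of its underside. Leave alone.
Mind the look-alikes: they are no part of the job. Of the things that look like the part that bears gauge_grip, the middle-sized one is meant.

How it is judged:
By the outcome, as a careful person would: the job done as asked, in the order asked, and still so for the second after the job is handed in, with the robot touching nothing.
It also fails if it takes over 54 s, if anything falls off the work surface, if the arm or the gripper's body presses on something with over 40 N, if the wrist force passes 120 N, or if a joint passes its speed limit or range.

## Working session

There is one attempt and no reset: what is moved stays moved. The work goes in short steps, Python scripts to look and compute and a shell command to move; the robot and the scene stay as the last step left them, time stands still between calls to the robot, and variables do not carry over. Pictures are saved under pics/ and viewed, at most 10 in all, crops included, and the job is handed in when it is done.

```bash
mkdir -p pics
cat > h.py <<'E'
import numpy as np, cv2
from bench import r
def save(n,f):
    s=r.snapshot(n); cv2.imwrite(f,cv2.cvtColor(s["pixels"],cv2.COLOR_RGB2BGR)); return s
def ray(s,u,v):
    K=np.array([[s["fx"],0,s["cx"]],[0,s["fy"],s["cy"]],[0,0,1.]])
    p=cv2.undistortPoints(np.array([[[u,v]]],float),K,np.array([s["k1"],0,0,0,0.]))[0,0]
    # undistort is iterative; k1 convention identical to OpenCV radial
    M=np.array(s["world_to_cam"]); R,t=M[:3,:3],M[:3,3]
    d=R.T@np.array([p[0],-p[1],-1]); return -R.T@t, d/np.linalg.norm(d)
def onz(s,u,v,z):
    c,d=ray(s,u,v); return c+d*(z-c[2])/d[2]
def proj(s,P):
    M=np.array(s["world_to_cam"]); q=M[:3,:3]@np.array(P,float)+M[:3,3]
    a,b=q[0]/-q[2],-q[1]/-q[2]; f=1+s["k1"]*(a*a+b*b)
    return np.array([s["fx"]*a*f+s["cx"],s["fy"]*b*f+s["cy"]])
def tri(s1,p1,s2,p2):
    c1,d1=ray(s1,*p1); c2,d2=ray(s2,*p2)
    k=np.linalg.lstsq(np.c_[d1,-d2],c2-c1,rcond=None)[0]
    a,b=c1+k[0]*d1,c2+k[1]*d2; return (a+b)/2,np.linalg.norm(a-b)
E
python3 - <<'E'
from h import *
for n in("scene","top"):
    s=save(n,f"pics/{n}0.png"); print(n,ray(s,320,200),s["fx"],s["k1"])
print(r.sense())
E
```

```text
scene (array([1172.51491889,   30.1751439 ,  766.23503067]), array([-0.70658455, -0.00544575, -0.70760768])) 412.58712809436685 0.016347242920820966
top (array([ 507.450008  ,    8.02599795, 1185.02439138]), array([ 0.08149963, -0.01867281, -0.99649844])) 505.56814364764244 -0.05919952942334116
{'time': 0.1, 'joint_pos': array([ 6.39191068e+01,  7.51091925e+00,  8.53234003e+01,  2.83285998e-04,
        8.72634618e+01, -4.89423395e+00]), 'qd': array([ 0.13306705, -0.01862761, -0.0693664 ,  0.14661405, -0.01928842,
        0.04866125]), 'joint_efforts': array([ 1.07013580e-03, -5.70949888e+01, -5.01941836e+01, -2.66011320e-04,
        8.15120788e-03,  6.24863446e-05]), 'tool_pos': array([216.60925915, 558.99108321, 230.34445431]), 'tcp_rot': array([-1.79902599e+02, -8.62427826e-03,  1.58813320e+02]), 'ft_force': array([ 0.10553234, -0.77393651,  0.53713214]), 'wrist_torque': array([-0.01061754,  0.01894992,  0.04001897]), 'grip_force': 0.0, 'finger_gap': 85.35273885100494}
```

View pics/scene0.png

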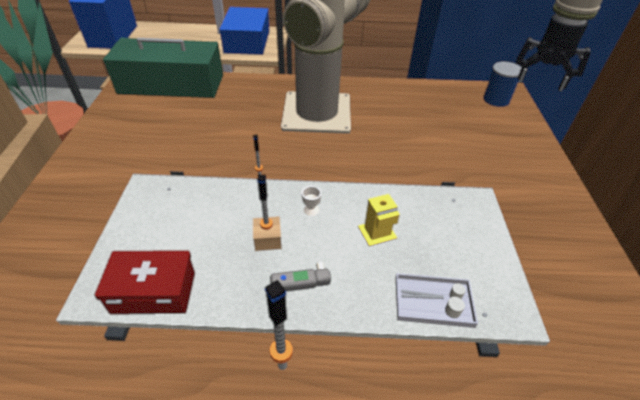

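View pics/top0.png

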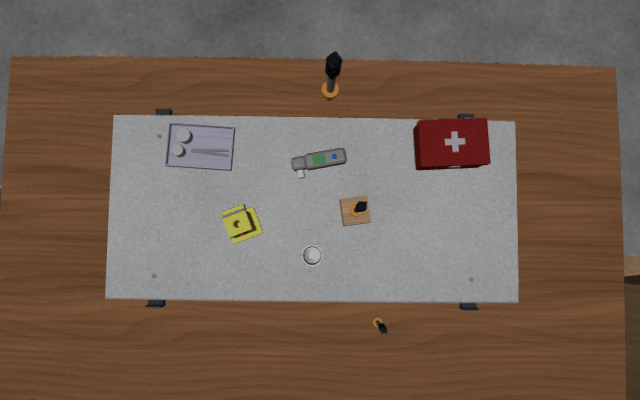

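The three black-handled candidates are:
- Small: scene (256,143), top (381,327).
- Middle-sized, in the wooden stand: scene (263,188), top (361,207).
- Large: scene (277,300), top (333,65).

I choose the one in the stand. Next is a close crop to check that choice, plus the case.

Run:
```python
from h import *
a=cv2.imread("pics/scene0.png");b=cv2.imread("pics/top0.png")
f=lambda im,x,y,w,h:cv2.resize(im[y:y+h,x:x+w],(400,300),interpolation=cv2.INTER_CUBIC)
m=np.vstack([np.hstack([f(a,205,165,120,90),f(a,345,180,80,60)]),np.hstack([f(b,325,180,80,60),f(b,200,195,80,60)])])
cv2.imwrite("pics/crop1.png",m)
```

```text
(no output)
```

View pics/crop1.png

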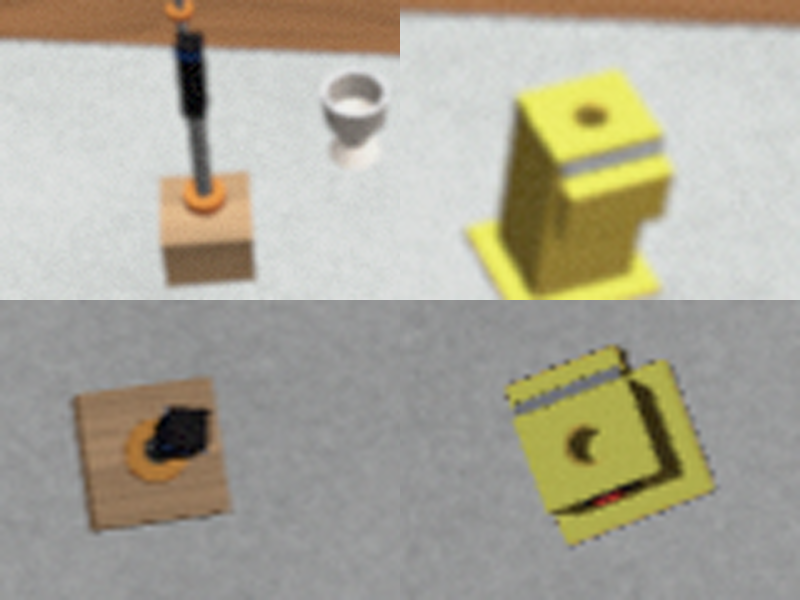

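Run:
```python
from h import *
a=r.snapshot("scene");b=r.snapshot("top")
print("well",tri(a,(383,203.2),b,(236.6,224.2)))
print("stand top",tri(a,(267.1,227.7),b,(355.45,210.75)))
# stand / case yaw from top edges at given heights
P=[onz(b,*p,54)[:2] for p in((340,199),(367.4,195.6),(371,222.4),(343.4,226))]
for i in range(4):
    d=P[(i+1)%4]-P[i]; print("stand edge",np.degrees(np.arctan2(d[1],d[0])),np.hypot(*d))
f=lambda s,x,y,w,h:cv2.resize(cv2.cvtColor(s["pixels"],4)[y:y+h,x:x+w],(400,400),interpolation=cv2.INTER_CUBIC)
cv2.imwrite("pics/crop2.png",cv2.convertScaleAbs(np.hstack([f(b,345,192,25,25),f(a,250,170,25,25)]),alpha=2.5,beta=0))
for s,(x,y,w,h) in((a,(250,170,25,40)),(b,(345,192,30,35))):
    g=s["pixels"][y:y+h,x:x+w].max(2); v,u=np.where(g<60); print(u.min()+x,u.max()+x,v.min()+y,v.max()+y,u.mean()+x,v.mean()+y)
```

```text
well (array([540.65463945, 161.51665134, 131.28077065]), np.float64(0.7821317539562381))
stand top (array([575.50454448, -90.26020928,  75.09054603]), np.float64(1.8374172655787004))
stand edge -82.08882017350467 62.30035624990697
stand edge -172.0548514346457 60.81585240395337
stand edge 98.15040287224119 62.547154097352006
stand edge 7.713996672528895 61.0773513948325
258 265 175 200 262.027397260274 187.41780821917808
354 366 202 211 360.3263157894737 206.6315789473684
```

View pics/crop2.png

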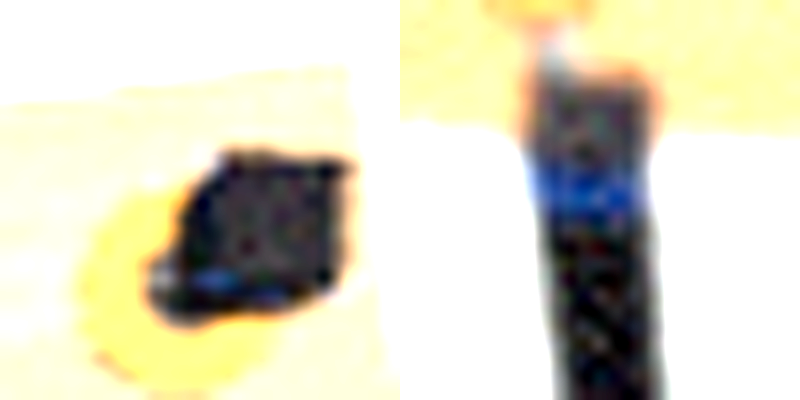

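The close crop confirms the choice: the gauge stands in the wooden stand. Its handle top is at about top px (361.3,205.1) and scene px (261.5,177.3). The board surface is at z ≈ 31.

```bash
cat > plan.py <<'E'
from h import *
import sys
def rows(target,yaw):
    s=r.sense(); y0=s["tcp_rot"][2]; d=np.array(target)-s["tool_pos"]; y=np.radians(y0)
    ex=np.array([np.cos(y),np.sin(y),0]); ey=np.array([np.sin(y),-np.cos(y),0])
    print("tcp",s["tool_pos"].round(1),s["tcp_rot"].round(2),"shift now-axes",(d@ex).round(1),(d@ey).round(1),(-d[2]).round(1),"turn z",-(yaw-y0))
    y=np.radians(yaw);ex=np.array([np.cos(y),np.sin(y),0]); ey=np.array([np.sin(y),-np.cos(y),0])
    print(" in turned axes",(d@ex).round(1),(d@ey).round(1))
E
python3 - <<'E'
from plan import *
a=r.snapshot("scene");b=r.snapshot("top")
print("handle top",tri(a,(261.5,177.3),b,(361.3,205.1)))
print(onz(b,361.3,205.1,224),onz(a,261.5,177.3,224), "stand",onz(b,355.45,210.75,75),onz(a,267.1,227.7,75))
print("well",onz(b,236.6,224.2,131),onz(a,383,203.2,131))
c=lambda u,v:(345+(u+.5)/16-.5,192+(v+.5)/16-.5)
Q=[onz(b,*c(*p),224)[:2] for p in((222,155),(345,165),(335,285))]
for i in(0,1):
    d=Q[i+1]-Q[i];print("handle edge",np.degrees(np.arctan2(d[1],d[0])),np.hypot(*d))
# case top edges
c=lambda u,v:(200+(u-400+.5)/5-.5,195+(v-300+.5)/5-.5)
Q=[onz(b,*c(*p),131)[:2] for p in((516,415),(630,380),(663,470),(553,513))]
for i in range(4):
    d=Q[(i+1)%4]-Q[i];print("case edge",np.degrees(np.arctan2(d[1],d[0])),np.hypot(*d))
rows([575,-90,260],82)
E
```

```text
handle top (array([577.30195471, -89.2294334 , 226.20004454]), np.float64(0.9234738199817165))
[577.41147557 -88.98987195 224.        ] [574.86954018 -90.1854304  224.        ] stand [575.59765889 -91.18695558  75.        ] [575.41877394 -89.34998956  75.        ]
well [540.63829567 161.1629806  131.        ] [540.34204339 161.97290398 131.        ]
handle edge -93.83478563269759 14.769453588299735
handle edge 175.5404217498933 14.421550249726456
case edge -72.03102070977663 49.55023307787936
case edge -158.56913085039017 40.05173123716174
case edge 112.22085398105294 48.89962564985074
case edge 22.1710877644971 43.72165054664284
tcp [216.7 559.3 230.9] [-179.96   -0.    158.81] shift now-axes -568.7 -475.9 -29.1 turn z 76.814150714502
 in turned axes -593.1 445.2
```

```bash
python3 -m jog '[[0,0,8.5,0,0,-8,-1],[0,0,8.5,0,0,-8,-1],[0,0,8.5,0,0,-8,-1],[0,0,8.5,0,0,-8,-1],[0,0,8.5,0,0,-8,-1]]' 40
python3 -m jog '[[0,0,8.5,0,0,0,-1],[0,0,8.5,0,0,0,-1],[0,0,8.5,0,0,0,-1],[0,0,4.8,0,0,0,-1],[0,0,0,0,0,0,-1]]'
python3 -c "
from plan import *
rows([576.5,-89.5,270],86)"
```

```text
time: 0.8
tool_pos: [216.8, 559.4, 271.5]
tcp_rot: [-180.0, 0.0, 116.0]
ft_force: [1.2, 0.3, -0.4]
finger_gap: 85.5
grip_force: 0.0
time: 1.3
tool_pos: [216.8, 559.4, 271.2]
tcp_rot: [-180.0, 0.0, 85.9]
ft_force: [-0.1, -0.0, 0.3]
finger_gap: 85.4
grip_force: 0.0
tcp [216.8 559.4 271.2] [-1.800e+02  1.000e-02  8.594e+01] shift now-axes -621.8 404.7 1.2 turn z -0.06019907329827845
 in turned axes -622.3 404.1
```

```bash
python3 -m jog '[[0,0,0,-31,20,0,-1],[0,0,0,-31,20,0,-1],[0,0,0,-31,20,0,-1],[0,0,0,-31,20,0,-1],[0,0,0,-31,20,0,-1]]' >/dev/null
python3 -m jog '[[0,0,0,-31,20,0,-1],[0,0,0,-31,20,0,-1],[0,0,0,-31,20,0,-1],[0,0,0,-31,20,0,-1],[0,0,0,-31,20,0,-1]]' >/dev/null
python3 -m jog '[[0,0,0,-31,20,0,-1],[0,0,0,-31,20,0,-1],[0,0,0,-31,20,0,-1],[0,0,0,-31,20,0,-1],[0,0,0,-31,20,0,-1]]' >/dev/null
python3 -m jog '[[0,0,0,-31,20,0,-1],[0,0,0,-31,20,0,-1],[0,0,0,-31,20,0,-1],[0,0,0,-31,20,0,-1],[0,0,0,0,0,0,-1]]'
python3 -c "
from plan import *
rows([576.5,-89.5,175],86)"
```

```text
time: 3.3
tool_pos: [556.0, -58.4, 270.6]
tcp_rot: [-180.0, 0.1, 86.0]
ft_force: [-0.7, 1.2, -0.6]
finger_gap: 85.6
grip_force: 0.0
tcp [556.  -58.4 270.6] [-1.7998e+02  7.0000e-02  8.5970e+01] shift now-axes -29.6 22.7 95.6 turn z -0.02678756781367042
 in turned axes -29.6 22.6
```

```bash
python3 -m jog '[[0,0,0,-15,11.4,0,-1],[0,0,0,-14.6,11.3,0,-1],[0,0,0,0,0,20,-1],[0,0,0,0,0,20,-1],[0,0,0,0,0,20,-1]]' >/dev/null
python3 -m jog '[[0,0,0,0,0,18,-1],[0,0,0,0,0,17,-1],[0,0,0,0,0,0,0.2],[0,0,0,0,0,0,0.2],[0,0,0,0,0,0,0.2]]' 40
python3 - <<'E'
from plan import *
rows([576.5,-89.5,175],86)
f=lambda s,x,y,w,h:cv2.resize(cv2.cvtColor(s["pixels"],4)[y:y+h,x:x+w],(400,400),interpolation=cv2.INTER_CUBIC)
cv2.imwrite("pics/c3.png",np.hstack([f(r.snapshot("top"),330,180,50,50),f(r.snapshot("scene"),230,160,70,70)]))
E
```

```text
time: 4.3
tool_pos: [576.3, -85.6, 177.8]
tcp_rot: [179.9, 0.0, 86.1]
ft_force: [1.1, 0.0, 1.1]
finger_gap: 44.2
grip_force: 0.0
tcp [576.3 -85.6 177.8] [1.7989e+02 1.0000e-02 8.6070e+01] shift now-axes -3.8 0.5 2.8 turn z 0.06836799993126874
 in turned axes -3.8 0.5
```

View pics/c3.png

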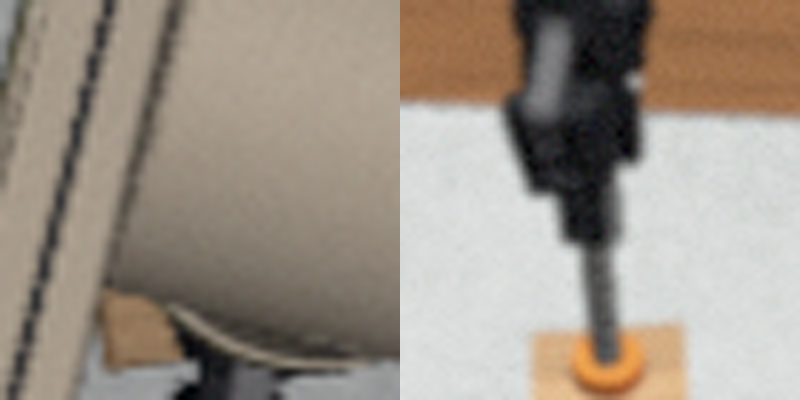

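The crop shows the handle between the fingers, at about scene px (333,197) in full-frame terms. The arm hides it in the top view. I'll shift the remaining 3.8 mm and close.

```bash
python3 -m jog '[[0,0,0,-3.8,0,2.8,0.2],[0,0,0,0,0,0,0.4],[0,0,0,0,0,0,0.6],[0,0,0,0,0,0,1],[0,0,0,0,0,0,1]]' 40
python3 -m jog '[[0,0,0,0,0,0,1],[0,0,0,0,0,0,1]]'
```

```text
time: 4.9
tool_pos: [575.6, -89.5, 173.6]
tcp_rot: [180.0, 0.0, 86.0]
ft_force: [1.0, -0.3, -0.9]
finger_gap: 15.4
grip_force: 39.4
time: 5.1
tool_pos: [575.6, -89.5, 173.6]
tcp_rot: [180.0, 0.0, 86.0]
ft_force: [2.1, -0.6, -1.3]
finger_gap: 15.8
grip_force: 39.5
```

```bash
python3 -m jog '[[0,0,0,0,0,-5,1],[0,0,0,0,0,-10,1],[0,0,0,0,0,-10,1],[0,0,0,0,0,-10,1],[0,0,0,0,0,-10,1]]' 60
python3 -m jog '[[0,0,0,0,0,-20,1],[0,0,0,0,0,-20,1],[0,0,0,0,0,-20,1],[0,0,0,0,0,-15,1],[0,0,0,0,0,0,1]]'
python3 -c "
from plan import *
rows([540.5,161.5,295],86)"
```

```text
time: 5.6
tool_pos: [574.7, -89.3, 219.2]
tcp_rot: [-179.9, -0.0, 86.0]
ft_force: [-0.3, 0.2, -1.5]
finger_gap: 15.0
grip_force: 60.2
time: 6.1
tool_pos: [576.2, -89.7, 296.7]
tcp_rot: [179.8, 0.0, 86.0]
ft_force: [0.2, -0.0, -1.1]
finger_gap: 15.4
grip_force: 60.1
tcp [576.2 -89.7 296.7] [1.7977e+02 4.0000e-02 8.6010e+01] shift now-axes 248.1 -53.1 1.7 turn z 0.011681074983741269
 in turned axes 248.1 -53.1
```

```bash
python3 -m jog '[[0,0,0,15,-3,0,1],[0,0,0,30,-6,0,1],[0,0,0,35,-8,0,1],[0,0,0,35,-8,0,1],[0,0,0,35,-8,0,1]]'>/dev/null
python3 -m jog '[[0,0,0,35,-8,0,1],[0,0,0,30,-6,0,1],[0,0,0,20,-4,0,1],[0,0,0,13,-2.1,0,1],[0,0,0,0,0,0,1]]'
python3 - <<'E'
from plan import *
rows([540.5,161.5,295],86)
f=lambda s,x,y,w,h:cv2.resize(cv2.cvtColor(s["pixels"],4)[y:y+h,x:x+w],(400,600),interpolation=cv2.INTER_CUBIC)
a=r.snapshot("scene");b=r.snapshot("top")
cv2.imwrite("pics/c4.png",np.hstack([f(a,345,130,80,120),f(b,200,170,80,120)]))
E
```

```text
time: 7.1
tool_pos: [538.5, 163.4, 292.3]
tcp_rot: [-179.9, 0.0, 86.1]
ft_force: [0.5, -0.3, -1.7]
finger_gap: 15.3
grip_force: 60.1
tcp [538.5 163.4 292.3] [-1.7988e+02  1.0000e-02  8.6150e+01] shift now-axes -1.7 2.1 -2.7 turn z 0.14811553971904345
 in turned axes -1.7 2.1
```

View pics/c4.png

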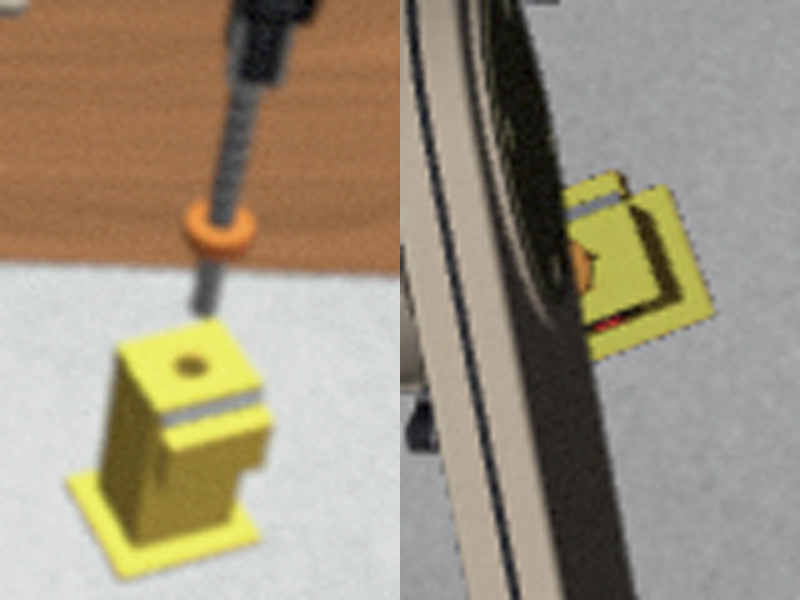

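Run:
```python
from plan import *
a=r.snapshot("scene")
c=lambda u,v:((u+.5)/5+344.5,(v+.5)/5+129.5)
t=r.sense()["tool_pos"]; tipz=t[2]-134.6; print(t,tipz)
print("tip",onz(a,*c(205,310),tipz))
print("pred tip px",(proj(a,[t[0],t[1],tipz])-[344.5,129.5])*5, "collar mid",(proj(a,[t[0],t[1],tipz+46])-[344.5,129.5])*5,"handle bottom",(proj(a,[t[0],t[1],tipz+125])-[344.5,129.5])*5)
print("well",onz(a,*c(192,366),131))
b=r.snapshot("top")
# orange collar and hole by colour masks in scene
h=cv2.cvtColor(a["pixels"],cv2.COLOR_RGB2HSV)[130:250,345:425]
m=(h[...,0]>7)&(h[...,0]<17)&(h[...,1]>170)&(h[...,2]>150); v,u=np.where(m); print("collar px(crop5)",u.min()*5,(u.max()+1)*5,v.min()*5,(v.max()+1)*5)
```

```text
[539.50894136 160.86487955 292.99995219] 158.39995218695478
tip [532.44262164 164.40339457 158.39995219]
pred tip px [198.4369916  321.71995282] collar mid [213.86737184 240.85184611] handle bottom [243.47720603  85.9162965 ]
well [539.1192473  162.06276335 131.        ]
collar px(crop5) 180 245 205 255
```

```bash
python3 -m jog '[[0,0,0,0,0,5,1],[0,0,0,0,0,5,1],[0,0,0,0,0,5,1],[0,0,0,0,0,3,1],[0,0,0,0,0,0,1]]'
python3 - <<'E'
from plan import *
T=[];I=[]
for i in range(12):
    a=r.snapshot("scene"); I.append(a["pixels"].astype(float)); s=r.sense(); T.append(np.r_[s["tool_pos"],s["ft_force"]])
print(np.mean(T,0).round(2),np.std(T,0).round(2))
im=np.mean(I,0); np.save("avg.npy",im)
f=im[165:210,365:405].astype(np.uint8)
f=cv2.convertScaleAbs(cv2.cvtColor(cv2.resize(f,(533,600),interpolation=cv2.INTER_CUBIC),4),alpha=1.3)
cv2.imwrite("pics/c5.png",f)
t=np.mean(T,0)[:3]
for dz in(0,3,46,60): print(dz,(proj(a,[t[0],t[1],t[2]-134.6+dz])-[364.5,164.5])*13.33)
E
```

```text
time: 7.8
tool_pos: [539.2, 161.4, 274.5]
tcp_rot: [-179.9, 0.0, 86.0]
ft_force: [-0.0, 0.2, -1.2]
finger_gap: 15.2
grip_force: 60.1
[ 5.3961e+02  1.6168e+02  2.7563e+02  9.0000e-02 -2.4000e-01 -1.3100e+00] [0.09 0.05 0.21 0.64 0.47 0.57]
0 [252.81518914 468.97016107]
3 [255.34005246 455.79293663]
46 [292.95945803 259.56148041]
60 [305.81502743 192.54833966]
```

View pics/c5.png

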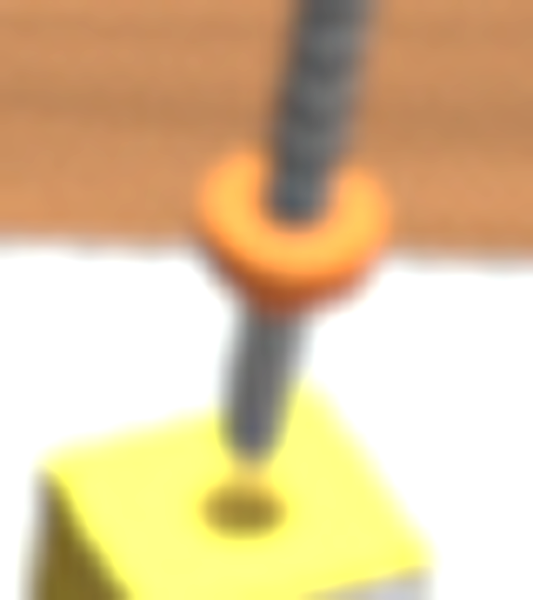

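Run:
```python
import numpy as np
im=np.load("avg.npy").astype(int)
for y in range(192,208): print(y,' '.join('%3d,%3d,%3d'%tuple(im[y,x]) for x in range(378,389)))
```

```text
192 212,216,214 212,216,214 204,208,207 176,178,178 126,127,127  86, 87, 85  81, 81, 81  88, 87, 87 115,115,112 160,161,155 197,200,193
193 214,218,217 212,216,214 204,207,207 171,174,173 117,119,118  83, 83, 83  82, 81, 81  92, 91, 89 125,125,109 175,177,145 212,214,179
194 216,219,213 216,219,212 205,208,201 167,170,165 112,113,111  80, 80, 79  82, 82, 82  96, 95, 90 138,138,102 194,195,121 228,229,147
195 222,224,195 223,225,190 211,213,178 166,168,143 107,108, 98  79, 78, 79  84, 83, 84 104,103, 92 150,150, 98 208,209,105 235,235,118
196 231,232,155 231,232,145 216,218,128 164,166,104 104,104, 81  78, 78, 79  84, 83, 86 112,112, 95 164,164, 98 219,220,102 237,237,105
197 238,238,118 235,236,110 222,223, 99 168,169, 84 108,108, 77  79, 80, 80  87, 86, 87 122,122, 94 181,182,102 228,228,103 237,237,103
198 238,238,103 238,238,104 229,229, 98 189,188, 88 134,132, 82 101, 97, 82 106,103, 88 145,145, 95 200,201,101 232,233,104 238,239,105
199 238,238,105 238,238,103 234,233,100 215,209, 92 174,164, 85 145,134, 84 147,139, 88 183,179, 95 225,225,102 236,237,105 238,239,105
200 237,237,
[... 375 characters left out ...]
,227, 95 237,236,104
203 233,231,100 215,204, 84 173,156, 65 141,122, 51 127,107, 44 121,103, 42 125,106, 44 148,131, 54 191,178, 73 227,223, 93 236,236,103
204 235,234,101 225,221, 91 194,182, 75 160,146, 60 143,130, 52 139,125, 50 144,131, 54 168,157, 64 207,200, 82 230,229, 97 236,237,103
205 237,238,105 234,233,101 223,220, 90 204,198, 82 192,186, 76 190,185, 76 197,191, 78 215,210, 86 228,227, 96 235,236,103 238,238,106
206 238,239,106 237,237,105 236,236,103 233,234,101 231,231, 98 232,232, 98 233,233, 99 235,235,102 237,237,104 239,239,106 238,239,106
207 237,238,105 238,238,105 238,239,106 239,239,106 239,240,106 239,240,106 239,240,106 238,239,105 238,239,105 238,238,104 237,238,103
```

Run:
```python
from plan import *
b=r.snapshot("top"); im=np.mean([r.snapshot("top")["pixels"].astype(float) for _ in range(4)],0).astype(np.uint8)
h=cv2.cvtColor(im,cv2.COLOR_RGB2HSV)
m=(h[...,0]>7)&(h[...,0]<18)&(h[...,1]>150)&(h[...,2]>90); m[:210]=0;m[240:]=0;m[:,:220]=0;m[:,260:]=0
v,u=np.where(m)
for y in range(v.min(),v.max()+1): print(y,u[v==y].min(),u[v==y].max())
for uu,vv in((237.6,222.5),(237.6,223.5)): print(onz(b,uu,vv,190))
print("well top view",onz(b,236.6,224.2,131)); t=r.sense()["tool_pos"]; print(t,proj(b,[539.6,161.7,190]),proj(b,[539.6,147.7,190]),proj(b,[540,161.7,131]))
for y in range(216,230): print(y,' '.join('%3d,%3d,%3d'%tuple(im[y,x]) for x in range(230,243)))
```

```text
219 237 237
220 237 238
221 237 238
222 237 238
223 237 239
224 238 238
225 238 238
226 238 238Traceback (most recent call last):
  File "<stdin>", line 6, in <module>
    return umr_minimum(a, axis, None, out, keepdims, initial, where)
ValueError: zero-size array to reduction operation minimum which has no identity
```

Run:
```python
from plan import *
b=r.snapshot("top"); im=b["pixels"]
t=r.sense()["tool_pos"]; print(t,proj(b,[539.6,161.7,190]),proj(b,[539.6,147.7,190]),proj(b,[535.6,147.7,190]),proj(b,[540,161.7,131]))
for y in range(215,231): print(y,' '.join('%3d,%3d,%3d'%tuple(im[y,x]) for x in range(235,242)))
```

```text
[539.56065476 161.63443336 275.47928674] [231.97559033 223.715558  ] [239.09987762 223.81861096] [239.04843487 225.85620445] [236.33410874 224.5031736 ]
215  55, 56, 27 130,129, 58 186,185, 84 185,183, 82 184,182, 82 183,181, 80 183,183, 81
216  34, 36, 18 111,110, 48 182,181, 81 185,184, 82 183,181, 79 184,184, 82 182,180, 79
217  33, 36, 14 110,108, 49 181,181, 80 182,180, 80 186,184, 84 183,181, 81 182,182, 81
218  29, 30, 25  77, 68, 40 140,130, 58 185,183, 83 184,182, 82 186,183, 83 183,183, 81
219  19, 21, 17  72, 46, 25 128, 90, 43 140,128, 57 181,179, 79 183,182, 81 185,183, 81
220  21, 24, 13  78, 56, 30 141, 99, 51 132, 89, 42 141,130, 55 184,182, 79 185,184, 84
221  12, 16,  7  63, 50, 31 135, 98, 52 158,109, 53 109,103, 41 183,182, 79 184,183, 80
222  26, 25, 18  59, 47, 26 130, 94, 48 164,114, 56 138,110, 48 184,182, 81 183,182, 78
223  17, 19, 12  39, 33, 20 117, 85, 50 168,116, 57 128, 89, 44 141,134, 59 185,182, 78
224  14, 16,  6  31, 29, 26 103, 76, 44 167,114, 57 134,100, 47 159,153, 66 184,184, 81
225  26, 27, 19  31, 30, 24 100, 73, 42 160,109, 53 112, 88, 38 163,154, 68 185,182, 80
226  33, 31, 24  28, 28, 21  81, 60, 37 130, 92, 46 126,104, 45 184,177, 78 184,180, 80
227  26, 28, 17  25, 23, 15  54, 46, 32  97, 74, 35 145,129, 56 182,177, 77 181,181, 80
228  20, 15,  7  29, 25, 21  58, 49, 38 119,115, 53 185,183, 83 184,184, 82 184,183, 82
229  28, 24, 14  30, 27, 25  55, 50, 37 116,114, 54 181,181, 80 184,182, 82 184,184, 83
230  29, 24, 20  38, 38, 32  41, 37, 37 102,102, 52 182,180, 80 183,181, 80 184,182, 82
```

The top view puts the collar centre at x ≈ 540, over the well. The small mismatch in the scene view is therefore height, not sideways offset. Now I lower it gently into the well.

```bash
python3 -m jog '[[0,0,0,0,0.7,2,1],[0,0,0,0,0,2,1],[0,0,0,0,0,2,1],[0,0,0,0,0,2,1],[0,0,0,0,0,1,1]]' | grep -E 'pos|ft'
python3 -m jog '[[0,0,0,0,0,1.5,1],[0,0,0,0,0,1.5,1],[0,0,0,0,0,1.5,1],[0,0,0,0,0,1.5,1],[0,0,0,0,0,1.5,1]]' | grep -E 'pos|ft'
python3 -m jog '[[0,0,0,0,0,1,1],[0,0,0,0,0,1,1],[0,0,0,0,0,1,1],[0,0,0,0,0,1,1],[0,0,0,0,0,1,1]]' | grep -E 'pos|ft'
```

```text
tool_pos: [540.1, 161.6, 266.1]
ft_force: [-0.4, -0.0, -1.4]
tool_pos: [540.3, 161.6, 258.9]
ft_force: [0.1, -0.4, -1.7]
tool_pos: [540.3, 161.6, 253.9]
ft_force: [0.0, -0.2, -1.1]
```

```bash
python3 -m jog '[[0,0,0,0,0,2,1],[0,0,0,0,0,2,1],[0,0,0,0,0,2,1],[0,0,0,0,0,2,1],[0,0,0,0,0,2,1]]' | grep -E 'pos|ft'
python3 -m jog '[[0,0,0,0,0,2,1],[0,0,0,0,0,2,1],[0,0,0,0,0,2,1],[0,0,0,0,0,2,1],[0,0,0,0,0,2,1]]' | grep -E 'pos|ft'
python3 - <<'E'
from plan import *
a=r.snapshot("scene")["pixels"]
cv2.imwrite("pics/c6.png",cv2.resize(cv2.cvtColor(a[150:225,350:420],4),(560,600),interpolation=cv2.INTER_CUBIC))
E
```

```text
tool_pos: [540.3, 161.6, 243.8]
ft_force: [0.5, 0.3, -1.9]
tool_pos: [540.3, 161.6, 233.9]
ft_force: [-0.1, -0.2, -1.0]
```

View pics/c6.png

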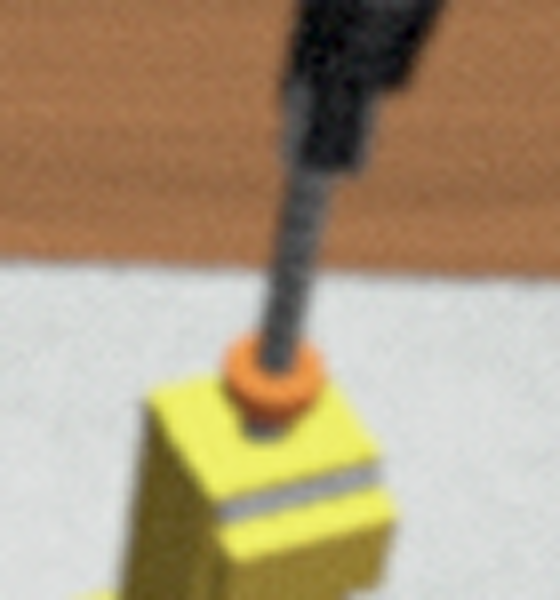

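The rod is in the well. The collar, at crop (273,380), is about 10 mm above the mouth, and there is no side force. I'll keep going slowly.

```bash
python3 -m jog '[[0,0,0,0,0,1,1],[0,0,0,0,0,1,1],[0,0,0,0,0,1,1],[0,0,0,0,0,1,1],[0,0,0,0,0,1,1]]' | grep -E 'pos|ft'
python3 -m jog '[[0,0,0,0,0,1,1],[0,0,0,0,0,1,1],[0,0,0,0,0,1,1],[0,0,0,0,0,1,1]]' | grep -E 'pos|ft'
python3 -m jog '[[0,0,0,0,0,0.7,1],[0,0,0,0,0,0.7,1],[0,0,0,0,0,0.7,1],[0,0,0,0,0,0.7,1]]' | grep -E 'pos|ft'
```

```text
tool_pos: [540.3, 161.6, 229.0]
ft_force: [0.8, -0.4, -0.5]
tool_pos: [540.3, 161.6, 224.9]
ft_force: [1.1, 0.8, -0.5]
tool_pos: [540.4, 161.7, 222.8]
ft_force: [-0.8, -0.1, 4.5]
```

```bash
python3 -m jog '[[0,0,0,0,0,0.7,1],[0,0,0,0,0,0.7,1],[0,0,0,0,0,0.7,1]]' | grep -E 'pos|ft'
python3 -m jog '[[0,0,0,0,0,0.7,1],[0,0,0,0,0,0.7,1],[0,0,0,0,0,0.7,1]]' | grep -E 'pos|ft'
```

```text
tool_pos: [540.4, 161.6, 220.3]
ft_force: [0.3, -0.5, 5.3]
tool_pos: [540.4, 161.6, 218.0]
ft_force: [0.5, -0.8, 3.7]
```

```bash
for i in 1; do python3 -m jog '[[0,0,0,0,0,0.7,1],[0,0,0,0,0,0.7,1],[0,0,0,0,0,0.7,1],[0,0,0,0,0,0.7,1],[0,0,0,0,0,0.7,1]]' | grep -E 'pos|ft'; done
python3 -m jog '[[0,0,0,0,0,0.6,1],[0,0,0,0,0,0.6,1],[0,0,0,0,0,0.6,1]]' | grep -E 'pos|ft'
python3 -m jog '[[0,0,0,0,0,0.5,1],[0,0,0,0,0,0.5,1],[0,0,0,0,0,0.5,1]]' | grep -E 'pos|ft'
```

```text
tool_pos: [540.4, 161.6, 214.5]
ft_force: [0.3, -1.1, 4.4]
tool_pos: [540.3, 161.6, 212.7]
ft_force: [1.8, -0.5, 4.1]
tool_pos: [540.3, 161.6, 211.2]
ft_force: [1.6, 0.1, 4.2]
```

```bash
python3 -m jog '[[0,0,0,0,0,0.5,1],[0,0,0,0,0,0.5,1],[0,0,0,0,0,0.5,1]]' | grep -E 'pos|ft'
python3 -m jog '[[0,0,0,0,0,0.5,1],[0,0,0,0,0,0.5,1],[0,0,0,0,0,0.5,1]]' | grep -E 'pos|ft'
```

```text
tool_pos: [540.3, 161.6, 209.7]
ft_force: [2.0, -0.7, 8.3]
tool_pos: [540.5, 161.7, 209.6]
ft_force: [-2.1, -1.4, 16.0]
```

The force rose from 4 to 16 N while the TCP stopped at 209.6, so the rod is clearly on the bottom. I'll ease off without lifting, then release.

```bash
python3 -m jog '[[0,0,0,0,0,-0.4,1],[0,0,0,0,0,-0.3,1],[0,0,0,0,0,-0.2,1],[0,0,0,0,0,0,1]]' 
python3 -c "
from plan import *
for i in range(2): r.snapshot('top'); print(r.sense()['tool_pos'],r.sense()['ft_force'],r.sense()['wrist_torque'])"
```

```text
time: 15.25
tool_pos: [540.4, 161.6, 209.6]
tcp_rot: [180.0, -0.0, 86.0]
ft_force: [1.2, -1.4, 7.6]
finger_gap: 15.1
grip_force: 61.2
[540.41460556 161.64319757 209.69219432] [ 0.25305726 -1.43631176  7.3751208 ] [-0.15074777 -0.1738661   0.03890667]
[540.39772843 161.68811863 209.69744836] [ 0.66988268 -1.49585941  7.75553215] [-0.13749893 -0.12316403  0.05817847]
```

```bash
python3 -m jog '[[0,0,0,0,0,0,1],[0,0,0,0,0,0,1],[0,0,0,0,0,0,0.5],[0,0,0,0,0,0,0.2],[0,0,0,0,0,0,0]]' 20
python3 -m jog '[[0,0,0,0,0,0,-0.5],[0,0,0,0,0,0,-1],[0,0,0,0,0,0,-1],[0,0,0,0,0,0,-1],[0,0,0,0,0,0,-1]]'
python3 -m jog '[[0,0,0,0,0,-5,-1],[0,0,0,0,0,-10,-1],[0,0,0,0,0,-20,-1],[0,0,0,0,0,-20,-1],[0,0,0,0,0,-20,-1]]'
python3 -m jog '[[0,0,0,0,0,-20,-1],[0,0,0,-30,0,0,-1],[0,0,0,-40,0,0,-1],[0,0,0,-40,0,0,-1],[0,0,0,-40,0,0,-1]]'
python3 -m jog '[[0,0,0,-40,0,0,-1],[0,0,0,-40,0,0,-1],[0,0,0,0,0,0,-1]]'
python3 - <<'E'
from plan import *
b=r.snapshot("top");a=r.snapshot("scene")
f=lambda s,x,y,w,h:cv2.resize(cv2.cvtColor(s["pixels"],4)[y:y+h,x:x+w],(400,600),interpolation=cv2.INTER_CUBIC)
cv2.imwrite("pics/c7.png",np.hstack([f(a,345,140,70,105),f(b,205,170,60,90)]))
for p in([540.5,161.5,131],[540.5,161.5,141],[540.5,161.5,261]): print((proj(a,p)-[344.5,139.5])*5.714,(proj(b,p)-[204.5,169.5])*6.667+[400,0])
E
```

```text
time: 15.85
tool_pos: [539.5, 161.5, 208.1]
tcp_rot: [-179.9, 0.0, 86.0]
ft_force: [-0.1, -0.4, -0.4]
finger_gap: 42.7
grip_force: 0.0
time: 16.35
tool_pos: [540.3, 161.6, 209.1]
tcp_rot: [180.0, -0.0, 86.0]
ft_force: [-0.7, 0.4, 0.1]
finger_gap: 85.2
grip_force: 0.0
time: 16.85
tool_pos: [540.4, 161.6, 286.0]
tcp_rot: [179.9, -0.0, 86.0]
ft_force: [0.3, 0.3, 0.6]
finger_gap: 85.2
grip_force: 0.0
time: 17.35
tool_pos: [529.8, 10.7, 305.4]
tcp_rot: [179.9, 0.0, 86.1]
ft_force: [0.6, -0.6, 0.6]
finger_gap: 85.5
grip_force: 0.0
time: 17.65
tool_pos: [523.9, -72.3, 305.2]
tcp_rot: [179.9, 0.1, 85.7]
ft_force: [-0.5, 0.0, 0.5]
finger_gap: 85.4
grip_force: 0.0
[218.77016022 364.22903155] [612.91980028 365.11260247]
[222.33919182 345.60003628] [608.23732862 364.02979608]
[270.28244248  95.74901126] [544.18111547 349.20960144]
```

View pics/c7.png

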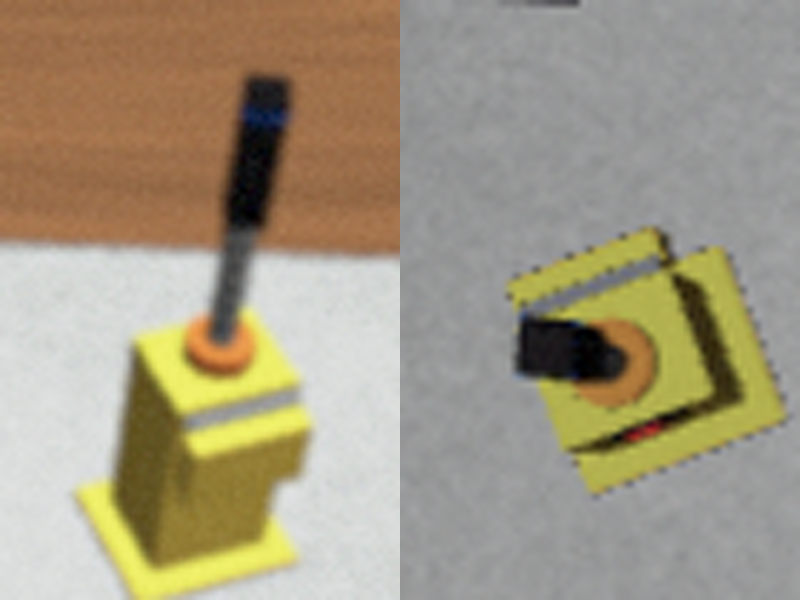

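The gauge stands upright in the case with its handle top at scene crop (268,88). The collar is flush on the mouth at (220,345), and the top view agrees. The gripper is clear, so I hand in.

```bash
python3 -c "
from bench import r
print(r.hand_in())"
```

```text
the job is handed in; nothing more can be done
None
```

The job is handed in: the gauge stands upright in the yellow case, rod on the bottom and collar on the mouth. The well is about 56 mm deep by the arm's position, and the push peaked at about 16 N on the wrist.

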